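Press the bronze bushing into the caster hub

ROBOT

A 6-joint arm with a two-finger parallel gripper is mounted at the origin on the work surface. World frame = base frame: x ahead of the robot, y to its left, z up, the work surface at z = 0. Lengths are in m, angles in rad, forces in N, time in s.
With the tool pointing down it reaches from about 0.4 to 0.825 m from the base axis. Payload 7 kg.
Tool frame: the origin (TCP) lies on the centre line of the jaws, within the pads' length; the fingertips stand 11 mm ahead of it and the grasp point (between the pads) lies 8 mm behind it; z points along the fingers, y is the direction in which the jaws open and shut (so a half turn about z gives the same grasp; the last joint's range is limited). The gripper opens to 88 mm and grips with 3 to 60 N. Pads are 19 mm wide; open, the fingers measure 130 mm over their backs; the gripper's body (78 mm by 193 mm) begins 47 mm behind the grasp point.
Start: joints at [1.602, 0.359, 0.012, 0, -1.224, -0.288], TCP at [0.171, 0.653, 0.238] pointing down, gripper open.
Joint ranges: [-3.07, 3.07], [-1.43, 2.12], [-1.02, 1.25], [-3.03, 1.67], [-3.05, -0], [-3.03, 3.03]. Speed limits (rad/s): [2.39, 2.39, 3.01, 3.14, 3.14, 3.14].

INTERFACE

Orientations are given as [roll, pitch, yaw] about the fixed x, y, z axes, in that order (R = Rz(yaw) Ry(pitch) Rx(roll)).
In Python, from station import * gives the robot as it stands.
- The arm moves only by the tool play_rows, never from a script. Its argument "targets" is a list of rows, each a list of 7 numbers: the turn, a rotation vector about the world's x, y, z in rad, then the shift along the world's x, y, z in m, then the opening, from 0 (shut) to 1 (fully open). A call has 1 to 12 rows; each row shifts and turns the pose as measured when the row begins; what a row does not reach is not made up. A row lasts 1/8 s, in which the tool goes at most 62.5 mm and 10.7 degrees, less where a joint would pass 70% of its speed; a pose out of reach is approached as far as the arm can. A call is refused whole if a number of a shift passes 0.0625 or a number of a turn 0.188, either way. A call with a gripper value outside its range is refused whole. The fingers move at their own pace and stop on an object; "grip_force" is the grip in N (left out, the last holds). Time passes only in rows, so rows that do not move let the fingers close. It gives the time, the measured TCP pose, the force and the opening at its end, in the units of the state.
- get_state(): the state, without advancing time (a new reading comes with each control period).
- grab_frame(name): name is "side" or "top"; returns (picture, depth): 480x640x3 uint8, blue, green, red; 480x640 float32, m along the optical axis (not along the pixel's ray), 0 where there is no reading.
- camera_params(name): a dict with "camera_matrix" (3x3 intrinsics, pixels), "extrinsics" (4x4, takes a point from world to camera coordinates). Camera axes: x right, y up, looking along -z (the intrinsics and any distortion apply to the point x, -y, -z); pixel columns grow to the right and rows downward; lengths in m; the calibration is good to about 2 mm. A picture is of the moment at which its call begins. camera_params takes no time and is no camera call.
- job_done(): hands the job in, once; it reports no verdict.
The state is a dict: "t": time; "q": joint angles; "qd": joint speeds; "joint_efforts": joint torques, N m; "eef_pos": TCP position; "ee_rot": TCP orientation; "force": force on the tool from outside, world axes, zero at the start; "moment": the same for the moment, N m; "width": finger opening in m.
Only numpy, scipy, OpenCV 4.12 (cv2) and the standard library are available. Lean on these libraries where they do the work, as an engineer would, in place of code of your own. Each camera call takes 0.05 s, during which the arm holds its last target.

TASK

Take the bronze bushing that fits the caster wheel on the sprung stand (the smaller of the two with a shoulder ring), start its narrow end in the hub bore and press it straight in until the shoulder sits flush on the hub face. Once it is home give it a firm push of about 20 N to seat it, but push steadily and never harder than about 30 N, or the hub cracks; then let go and leave everything else where it is.

Things in the scene. Friction and masses are not known exactly. Their poses are not given: they have to be found in the camera images.
- bushing: bronze bushing to fit, 56 mm tall, about 140 g, upright in the tray. From the foot: lead 17 mm dia. to 7 mm, taper, pilot 20 mm dia. from 10 to 28 mm, shoulder ring 36 mm dia. from 28 to 34 mm, nose 24 mm dia. from 34 to 56 mm (grip here; flat top with a 12 mm hole). Origin at the centre of the foot, z up its axis to the nose.
- shoulder (a point): the centre of the underside of the bushing's shoulder ring, on its axis, 28 mm above the foot; this face must land on the hub face; z towards the nose.
- bore_mouth (a point): centre of the bore's mouth, level with the hub's top face; z up out of the bore. Vertical bore, 22 mm dia., 34 mm deep. The bushing's foot enters freely for about 15 mm; from there the bore grips the pilot, needs a steady push (roughly 5 to 10 N, it varies) and holds the bushing where it is left.
- wheel: caster wheel flat on the sprung stand: rubber tyre 100 mm dia., 30 mm thick; aluminium hub boss 46 mm dia., its top face 34 mm above the wheel's underside. Origin at the centre of its underside. Does not slide or turn, but sinks with the plate it lies on: at a push of about 4 N by 0 to 14 mm (differs, not told) and stays; then it meets a stiff spring and gives 1 or 2 mm more.
- stand: the fixed grey stand under the wheel, a block 130 x 130 x 20 mm, with a round steel plate 106 mm in diameter on a sprung column above it carrying the wheel (hub face 66 to 94 mm above the bench at the start). Origin under its centre, on the bench.
- tray: the fixed grey parts tray, 130 mm (its x) by 200 mm (its y), rim 18 mm high, floor 4 mm thick. Origin under its centre, on the bench. Three bronze parts stand in it in a row along its y, about 60 mm apart, in any order.
- big_bushing: bronze bushing of the same form and height but too thick for the bore: shoulder ring 46 mm, nose 34 mm, pilot 30 mm in diameter. Stands in the tray; leave it. Origin at the centre of its foot.
- spacer: plain bronze spacer tube with no shoulder, 24 mm in diameter, 46 mm tall. Stands in the tray; leave it. Origin at the centre of its foot.
- spare_wheel: a second caster wheel lying flat on the bench, 100 mm in diameter, 34 mm high; leave it. Origin under its centre.
- hammer: hammer lying on the bench beside the work; leave it. Origin under its middle.
- wrench: open wrench lying on the bench beside the work; leave it. Origin under its middle.
- pipe_stub: rusty pipe offcut standing on the bench behind the work, 56 mm in diameter, 45 mm tall; leave it. Origin under its centre.
- grease_tin: metal tin at the back, 72 mm in diameter, 90 mm tall; leave it. Origin under its centre.
- nut_jar: jar at the back, 64 mm in diameter, 90 mm tall; leave it. Origin under its centre.
Mind the look-alikes: they are no part of the job. Leave any pink look-alike of the stand alone.

How it is judged:
By the outcome, as a careful person would: the job done as asked, in the order asked, and still so for the second after the job is handed in, with the robot touching nothing.
It also fails if it takes over 48 s, if anything falls off the work surface, if the arm or the gripper's body presses on something with over 40 N, if the wrist force passes 120 N, or if a joint passes its speed limit or range.

## Working session

There is one attempt and no reset: what is moved stays moved. The work goes in short steps, Python scripts to look and compute and a tool call to move; the robot and the scene stay as the last step left them, time stands still between calls to the robot, and variables do not carry over. Pictures are saved under pics/ and viewed, and the job is handed in when it is done.

Besides the shell and the picture viewer there is one more tool, called after "Emit:" as a command line: name --pt "numbers of a row" for each row, then --argument value for the rest. play_rows: Moves the arm, as the interface text tells. Its arguments: {"type":"object","properties":{"targets":{"type":"array","items":{"type":"array","items":{"type":"number"}}},"grip_force":{"type":"number"}},"required":["targets"]}

```bash
mkdir -p pics; python3 - <<'E'
from station import *
import cv2,numpy as np
s=get_state();print(s)
for n in("side","top"):
    p,d=grab_frame(n);cv2.imwrite(f"pics/{n}0.png",p);np.save(f"pics/{n}0.npy",d)
    c=camera_params(n);print(n,c)
E
```

```text
{'t': 0.0, 'q': array([ 1.60208723e+00,  3.59377684e-01,  1.10513924e-02, -3.11950561e-04,
       -1.22408739e+00, -2.88076290e-01]), 'qd': array([ 0.0004372 , -0.00057757, -0.00037027,  0.00105597, -0.00146665,
        0.00137335]), 'joint_efforts': array([-5.14579770e-04, -5.82719886e+01,  2.93049413e+01,  6.99698031e+00,
        6.92967908e-03, -1.53584938e-04]), 'eef_pos': array([0.17136524, 0.65240301, 0.23663225]), 'ee_rot': array([ 3.13995862e+00, -1.78375359e-04, -2.56891480e-01]), 'force': array([ 0.08795431, -0.04015512,  0.22339557]), 'moment': array([ 0.02177418, -0.01500724,  0.0093081 ]), 'width': 0.0877205250465337}
side {'camera_matrix': array([[456.01287829,   0.        , 316.78769198],
       [  0.        , 456.01287829, 234.4439854 ],
       [  0.        ,   0.        ,   1.        ]]), 'extrinsics': array([[ 0.98476428, -0.17260071,  0.02117311, -0.52088104],
       [ 0.0870305 ,  0.59459874,  0.79929846, -0.12221142],
       [-0.15054898, -0.78527787,  0.60056113, -0.89572578],
       [ 0.        ,  0.        ,  0.        ,  1.        ]])}
top {'camera_matrix': array([[489.66316994,   0.        , 320.25244364],
       [  0.        , 489.66316994, 232.07909032],
       [  0.        ,   0.        ,   1.        ]]), 'extrinsics': array([[-0.02024553, -0.99971198,  0.01288741,  0.00559753],
       [ 0.99031141, -0.01828062,  0.13765585, -0.56027875],
       [-0.13738061,  0.01554947,  0.99039627, -0.97136604],
       [ 0.        ,  0.        ,  0.        ,  1.        ]])}
```

View pics/side0.png

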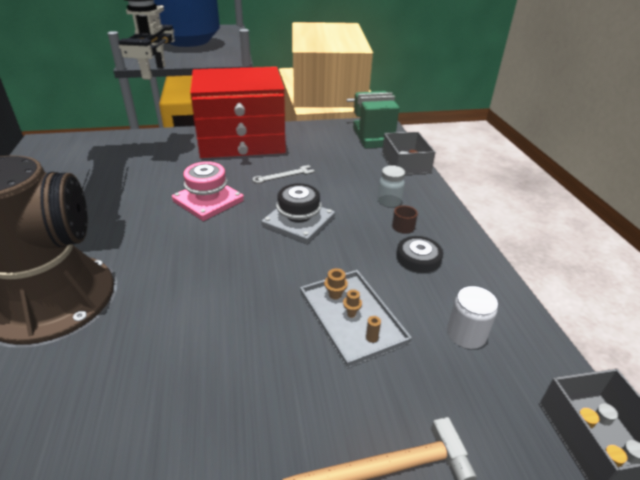

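View pics/top0.png

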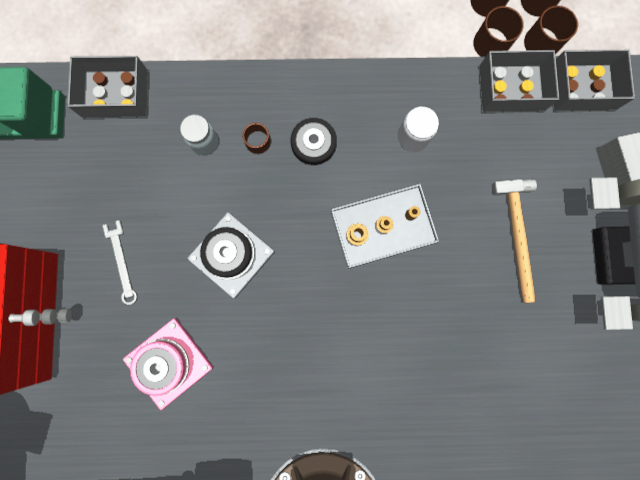

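The side view shows the black wheel on its grey stand at (298,200) and a pink look-alike at (206,185). In the top view the tray holds the big bushing at (357,234), the smaller shouldered bushing at (385,225) and the spacer at (414,212). The wheel hub is at (227,251). Next I'll measure these.

```bash
cat > h.py <<'E'
import numpy as np,cv2
from station import *
def ray(n,u,v):
    c=camera_params(n);K=c["camera_matrix"];E=c["extrinsics"];R=E[:3,:3];t=E[:3,3]
    d=np.array([(u-K[0,2])/K[0,0],-(v-K[1,2])/K[1,1],-1.]);return -R.T@t,R.T@d
def onz(n,u,v,z):
    o,d=ray(n,u,v);return o+d*(z-o[2])/d[2]
def two(a,b):
    (o,d),(p,e)=ray(*a),ray(*b)
    s=np.linalg.lstsq(np.c_[d,-e],p-o,rcond=None)[0];x=o+d*s[0];y=p+e*s[1];return (x+y)/2,np.linalg.norm(x-y)
def cloud(n,dep):
    v,u=np.mgrid[:480,:640];c=camera_params(n);K=c["camera_matrix"];E=c["extrinsics"]
    P=np.stack([(u-K[0,2])/K[0,0]*dep,-(v-K[1,2])/K[1,1]*dep,-dep],-1)
    return (P-E[:3,3])@E[:3,:3]
E
python3 - <<'E'
from h import *
for n,(a,b) in {"top":((385,225),(227,251)),"side":((352,303),(298,200))}.items():
    p=cv2.imread(f"pics/{n}0.png");d=np.load(f"pics/{n}0.npy")
    crops=[cv2.resize(p[y-35:y+35,x-46:x+46],None,fx=8,fy=8,interpolation=cv2.INTER_CUBIC)[:,:] for x,y in(a,b)]
    for i,c in enumerate(crops): cv2.imwrite(f"pics/{n}c{i}.png",c)
    C=cloud(n,d)
    # hub: z slice
    for nm,(x,y),r in(("bush",a,14),("wheel",b,34)):
        w=C[y-r:y+r,x-r:x+r].reshape(-1,3); ok=d[y-r:y+r,x-r:x+r].ravel()>0
        w=w[ok];print(n,nm,np.histogram(w[:,2],bins=np.arange(-.01,.13,.005)))
E
```

```text
top bush (array([  0,   1, 255, 280,   3,   1,   3,   1,  11,  71,  41,  10,  11,
        30,  60,   1,   0,   0,   0,   0,   0,   0,   0,   0,   0,   0,
         0,   0]), array([-0.01 , -0.005,  0.   ,  0.005,  0.01 ,  0.015,  0.02 ,  0.025,
        0.03 ,  0.035,  0.04 ,  0.045,  0.05 ,  0.055,  0.06 ,  0.065,
        0.07 ,  0.075,  0.08 ,  0.085,  0.09 ,  0.095,  0.1  ,  0.105,
        0.11 ,  0.115,  0.12 ,  0.125,  0.13 ]))
top wheel (array([   2,  316,  857,   31,   10,  307,  806,   40,    0,    0,    0,
         12,  142,   88,   13,   27,   17,  131, 1229,  537,   44,    0,
          0,    0,    0,    0,    0,    0]), array([-0.01 , -0.005,  0.   ,  0.005,  0.01 ,  0.015,  0.02 ,  0.025,
        0.03 ,  0.035,  0.04 ,  0.045,  0.05 ,  0.055,  0.06 ,  0.065,
        0.07 ,  0.075,  0.08 ,  0.085,  0.09 ,  0.095,  0.1  ,  0.105,
        0.11 ,  0.115,  0.12 ,  0.125,  0.13 ]))
side bush (array([  0,   0, 318,  58,  16,  31,  11,   0,  33, 122,  28,  26,  37,
        70,  33,   0,   0,   0,   0,   0,   0,   0,   0,   0,   0,   0,
         0,   0]), array([-0.01 , -0.005,  0.   ,  0.005,  0.01 ,  0.015,  0.02 ,  0.025,
        0.03 ,  0.035,  0.04 ,  0.045,  0.05 ,  0.055,  0.06 ,  0.065,
        0.07 ,  0.075,  0.08 ,  0.085,  0.09 ,  0.095,  0.1  ,  0.105,
        0.11 ,  0.115,  0.12 ,  0.125,  0.13 ]))
side wheel (array([   1, 1194,  797,  226,   86,  567,  367,   22,    1,    0,    8,
         72,  140,   64,   69,   82,   76,  154,  540,  134,    1,    0,
          0,    0,    0,    0,    0,    0]), array([-0.01 , -0.005,  0.   ,  0.005,  0.01 ,  0.015,  0.02 ,  0.025,
        0.03 ,  0.035,  0.04 ,  0.045,  0.05 ,  0.055,  0.06 ,  0.065,
        0.07 ,  0.075,  0.08 ,  0.085,  0.09 ,  0.095,  0.1  ,  0.105,
        0.11 ,  0.115,  0.12 ,  0.125,  0.13 ]))
```

```bash
cd pics; python3 -c "
import cv2,numpy as np
for n in('top','side'):
    a=[cv2.imread(f'{n}c{i}.png') for i in(0,1)]
    cv2.imwrite(f'{n}cc.png',cv2.resize(np.vstack(a),(394,600)) if 0 else cv2.resize(np.hstack(a),(800,304)))
cv2.imwrite('cc.png',np.vstack([cv2.imread('topcc.png'),cv2.imread('sidecc.png')])[:600])"
```

```text
(no output)
```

View pics/cc.png

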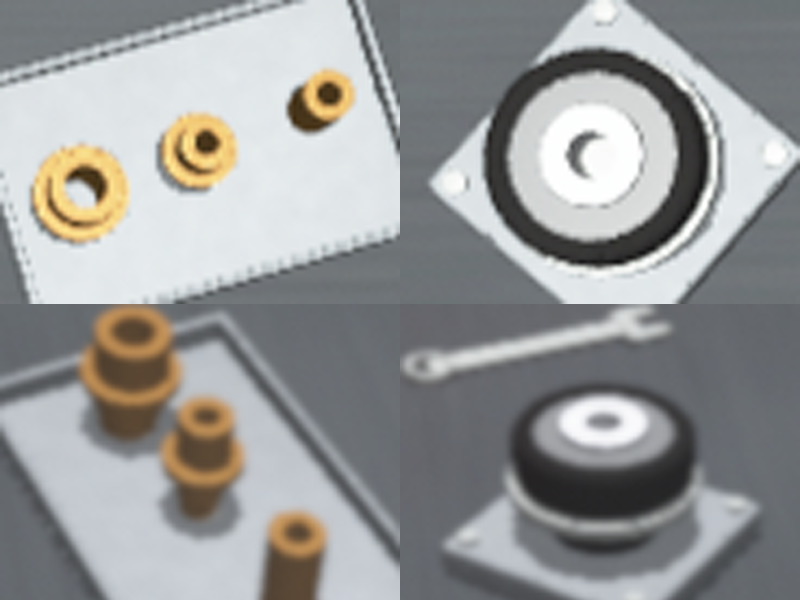

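```bash
python3 - <<'E'
from h import *
res={}
for n,b in(("top",(227,251)),("side",(298,195))):
    p=cv2.imread(f"pics/{n}0.png");d=np.load(f"pics/{n}0.npy");C=cloud(n,d)
    f=4;x0,y0=b[0]-30,b[1]-30
    g=cv2.resize(p[y0:y0+60,x0:x0+60],None,fx=f,fy=f,interpolation=cv2.INTER_CUBIC).min(2)
    zz=cv2.resize(np.where(d>0,C[...,2],0)[y0:y0+60,x0:x0+60].astype(np.float32),None,fx=f,fy=f)
    for th in(225,235):
        m=((g>th)&(zz>.06)).astype(np.uint8)
        cs,_=cv2.findContours(m,cv2.RETR_EXTERNAL,cv2.CHAIN_APPROX_NONE)
        c=max(cs,key=cv2.contourArea);h=cv2.convexHull(c);e=cv2.fitEllipse(h)
        u,v=[(q+.5)/f-.5+o for q,o in zip(e[0],(x0,y0))]
        print(n,th,(u,v),[q/f for q in e[1]],e[2],cv2.contourArea(c)/f/f)
    res[n]=(n,u,v)
    r=18 if n=="top" else 14
    cc=C[int(v)-r:int(v)+r,int(u)-r:int(u)+r].reshape(-1,3)
    gg=p[int(v)-r:int(v)+r,int(u)-r:int(u)+r].min(2).ravel()
    k=gg>235;print("hub z median",np.median(cc[k],0))
    # bushing parts
    w=C;H=cv2.cvtColor(p,cv2.COLOR_BGR2HSV);br=((H[...,0]<25)&(H[...,1]>100)).astype(np.uint8)
    a=(385,225) if n=="top" else (352,303)
    nn,lab,st,ce=cv2.connectedComponentsWithStats(br)
    for i in range(1,nn):
        if abs(ce[i]-a).max()<50 and st[i,4]>30:
            k=(lab==i)&(d>0);P=C[k];print(n,"comp",ce[i],st[i],"zmax",np.percentile(P[:,2],97),"top mean",P[P[:,2]>.054].mean(0) if (P[:,2]>.054).any() else P[P[:,2]>.044].mean(0))
            s=P[(P[:,2]>.034)&(P[:,2]<.041)];
            if len(s):print("  shoulder",s.mean(0),(s.min(0)+s.max(0))/2,np.ptp(s,0))
print("hub two",two(res["top"],res["side"]))
for n in res: print([onz(*res[n],z) for z in(.08,.085,.09)])
E
```

```text
top 225 (224.1802806854248, 251.09173774719238) [23.2951717376709, 23.93622589111328] 54.434791564941406 421.78125
top 235 (224.30541801452637, 251.13951110839844) [22.77324104309082, 23.466493606567383] 54.364051818847656 405.125
hub z median [0.52016321 0.18365366 0.08790302]
top comp [412.33834586 212.83458647] [406 207  14  13 133] zmax 0.05315075650468776 top mean [ 0.59386763 -0.19123605  0.0556708 ]
  shoulder [ 0.59600086 -0.1970289   0.03801397] [ 0.59536828 -0.19676312  0.03773059] [0.01702427 0.0175674  0.00638462]
top comp [384.16509434 224.27830189] [376 217  17  16 212] zmax 0.06376620984892667 top mean [ 0.57320286 -0.13871431  0.06075454]
  shoulder [ 0.57206349 -0.13392627  0.03831103] [ 0.5737726  -0.13784758  0.03752614] [0.03212399 0.03305281 0.00690396]
top comp [357.14285714 234.05315615] [347 224  21  21 301] zmax 0.06377616646396989 top mean [ 0.55424066 -0.08184676  0.06058437]
  shoulder [ 0.55171407 -0.07678203  0.03853141] [ 0.5551216  -0.08098886  0.03763705] [0.04242163 0.04159409 0.00668425]
side 225 (298.29278564453125, 191.76206970214844) [9.942740440
[... 638 characters left out ...]
6  0.03768874] [ 0.57010819 -0.14404024  0.03761874] [0.03129079 0.03137204 0.00668347]
side comp [373.73988439 326.3583815 ] [368 317  12  24 173] zmax 0.0512433918298463 top mean [ 0.59331197 -0.20372351  0.04891147]
  shoulder [ 0.59380118 -0.20750464  0.0376525 ] [ 0.59311263 -0.20328757  0.03733814] [0.01052334 0.02083205 0.00598787]
hub two (array([0.51756592, 0.18361939, 0.08514485]), np.float64(0.004363009098097373))
[array([0.52028054, 0.18440111, 0.08      ]), array([0.51976566, 0.1834943 , 0.085     ]), array([0.51925078, 0.18258748, 0.09      ])]
[array([0.51651814, 0.19178448, 0.08      ]), array([0.51539057, 0.18373352, 0.085     ]), array([0.514263  , 0.17568256, 0.09      ])]
```

Emit:
play_rows --pt "0 0 -0.08 0.035 -0.05 0 1" --pt "0 0 -0.08 0.035 -0.05 0 1" --pt "0 0 -0.08 0.035 -0.05 0 1" --pt "0 0 -0.08 0.035 -0.05 0 1" --pt "0 0 -0.08 0.035 -0.05 0 1" --pt "0 0 -0.08 0.035 -0.05 0 1" --pt "0 0 -0.08 0.03 -0.05 0 1" --pt "0 0 -0.08 0.03 -0.05 0 1" --pt "0 0 -0.08 0.03 -0.05 0 1" --pt "0 0 -0.08 0.03 -0.05 0 1" --pt "0 0 -0.08 0.03 -0.05 0 1" --pt "0 0 -0.08 0.03 -0.05 0 1" --grip_force 30

```text
t: 1.6
eef_pos: [0.5659, 0.0348, 0.2325]
ee_rot: [3.135, -0.001, -1.241]
force: [0.7, 1.1, 0.4]
width: 0.0877
```

Emit:
play_rows --pt "0 0 0 0.002 -0.058 0 1" --pt "0 0 0 0.002 -0.058 -0.02 1" --pt "0 0 0 0 -0.05 -0.02 1" --pt "0 0 0 0 -0.008 -0.03 1" --pt "0 0 0 0 0 -0.03 1" --pt "0 0 0 0 0 0 1"

```text
t: 2.35
eef_pos: [0.5692, -0.1489, 0.1277]
ee_rot: [3.132, -0.0, -1.249]
force: [0.2, -0.2, 0.1]
width: 0.0878
```

```bash
python3 - <<'E'
from h import *
s=get_state();print(s["eef_pos"],s["ee_rot"])
for n in("side","top"):
    p,d=grab_frame(n);cv2.imwrite(f"pics/{n}1.png",p);np.save(f"pics/{n}1.npy",d)
a=cv2.imread("pics/side1.png")[180:360,250:460];b=cv2.imread("pics/top1.png")[130:310,290:500]
cv2.imwrite("pics/v1.png",np.hstack([cv2.resize(q,(400,343),interpolation=2) for q in(a,b)]))
E
```

```text
[ 0.56916138 -0.14887304  0.1277117 ] [ 3.13176975e+00 -1.58567310e-04 -1.24912933e+00]
```

View pics/v1.png

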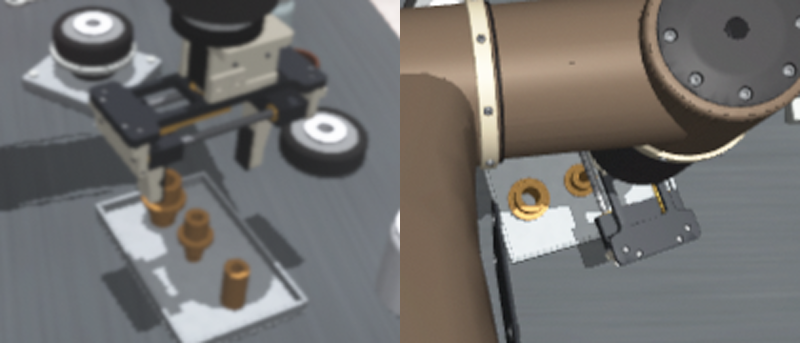

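Emit:
play_rows --pt "0.003 -0.009 0 0.002 0.009 0 1" --pt "0 0 0 0 0 -0.02 1" --pt "0 0 0 0 0 -0.02 1" --pt "0 0 0 0 0 0 1"

```text
t: 2.95
eef_pos: [0.5777, -0.1362, 0.0962]
ee_rot: [-3.126, -0.005, -1.244]
force: [-0.2, 0.4, 0.4]
width: 0.0878
```

Emit:
play_rows --pt "0 0 0 0 0 0 1" --pt "0 0 0 0 0 0 1"

```text
t: 3.2
eef_pos: [0.5793, -0.1354, 0.0989]
ee_rot: [-3.122, -0.007, -1.243]
force: [-0.6, -1.1, -0.2]
width: 0.0875
```

Emit:
play_rows --pt "0 0 0 0 0 0 1"

```text
t: 3.32
eef_pos: [0.5797, -0.1353, 0.0997]
ee_rot: [-3.121, -0.007, -1.243]
force: [0.3, 0.2, -0.4]
width: 0.0876
```

```bash
python3 - <<'E'
from h import *
for i in range(4):
    s=get_state();print(s["t"],s["eef_pos"],s["ee_rot"],s["qd"].round(3));grab_frame("side")
E
```

```text
3.325 [ 0.57971776 -0.13534447  0.09971204] [-3.12079642 -0.00689978 -1.24302449] [ 0.002 -0.006  0.002  0.001 -0.003 -0.001]
3.375 [ 0.57975957 -0.13537904  0.09971047] [-3.12071776 -0.00694847 -1.24306392] [-0.002  0.003 -0.004  0.     0.002  0.   ]
3.425 [ 0.57954413 -0.13543271  0.09945334] [-3.12119239 -0.00679124 -1.24311034] [-0.002  0.005 -0.004 -0.002  0.001 -0.   ]
3.475 [ 0.57941621 -0.13545111  0.09924502] [-3.12151984 -0.00665851 -1.24324229] [ 0.     0.005 -0.005 -0.001  0.001 -0.001]
```

```bash
cat >> h.py <<'E'
from scipy.spatial.transform import Rotation as Ro
def corr(x=None,y=None,z=None,yaw=-1.249):
    s=get_state();R=Ro.from_euler("xyz",s["ee_rot"]);T=Ro.from_euler("xyz",[np.pi,0,yaw])
    p=s["eef_pos"];g=np.array([q if q is not None else c for q,c in zip((x,y,z),p)])
    print(round(s["t"],3),"pos",p.round(4),"rot",s["ee_rot"].round(4),"turn",(T*R.inv()).as_rotvec().round(4),"shift",(g-p).round(4),"F",s["force"].round(2),"qd",abs(s["qd"]).max().round(3))
E
python3 -c "
from h import *
corr(.571,-.14,.07)"
```

```text
3.525 pos [ 0.5793 -0.1355  0.0991] rot [-3.1218 -0.0066 -1.2433] turn [-0.0001  0.0209 -0.0057] shift [-0.0083 -0.0045 -0.0291] F [ 0.15 -0.19 -0.35] qd 0.004
```

Emit:
play_rows --pt "0 0.018 -0.005 -0.007 -0.004 0 1" --pt "0 0 0 0 0 0 1"

```text
t: 3.78
eef_pos: [0.5716, -0.1399, 0.0989]
ee_rot: [-3.141, -0.0, -1.249]
force: [-0.6, 0.3, 0.3]
width: 0.0878
```

```bash
python3 -c "
from h import *
corr(.571,-.14,.07)"
```

```text
3.775 pos [ 0.5716 -0.1399  0.0989] rot [-3.1406e+00 -2.0000e-04 -1.2488e+00] turn [-0.0001  0.001  -0.0002] shift [-0.0006 -0.0001 -0.0289] F [-0.58  0.26  0.26] qd 0.008
```

Emit:
play_rows --pt "0 0 0 0 0 -0.01 1" --pt "0 0 0 0 0 -0.01 1" --pt "0 0 0 0 0 -0.008 1" --pt "0 0 0 0 0 0 1"

```text
t: 4.28
eef_pos: [0.5709, -0.14, 0.0679]
ee_rot: [3.141, 0.0, -1.249]
force: [0.0, 0.9, 0.3]
width: 0.0877
```

```bash
python3 -c "
from h import *
corr(.571,-.14,.053)
p,d=grab_frame('side');cv2.imwrite('pics/s2.png',cv2.resize(p[220:370,270:450],(720,600),interpolation=2))"
```

```text
4.275 pos [ 0.5709 -0.14    0.0679] rot [ 3.1410e+00  3.0000e-04 -1.2492e+00] turn [-0.0001 -0.0006  0.0002] shift [ 0.0001 -0.     -0.0149] F [0.04 0.9  0.29] qd 0.005
```

View pics/s2.png

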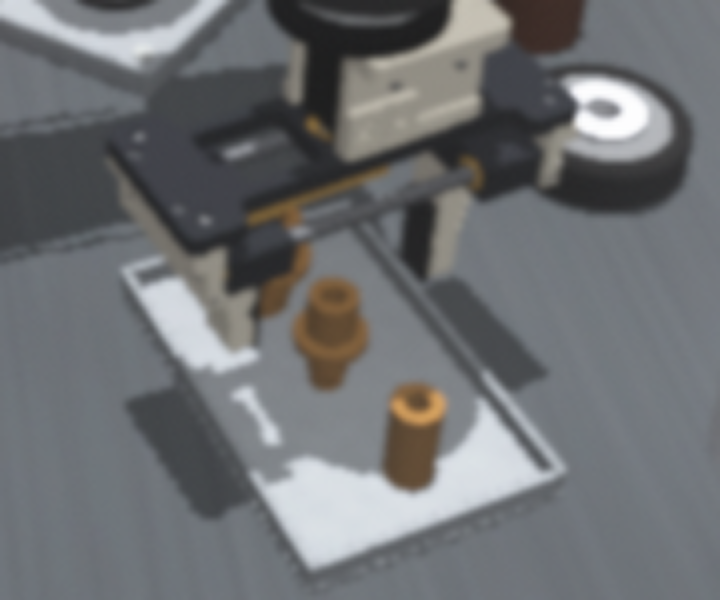

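The crop shows the fingertips at about (240,345) and (425,275). They straddle the nose, whose top is at (335,295), so the jaws are centred. I'll go down and grip.

Emit:
play_rows --pt "0 0 0 0 0 -0.007 1" --pt "0 0 0 0 0 -0.007 1" --pt "0 0 0 0 0 0 1"

```text
t: 4.7
eef_pos: [0.5715, -0.1399, 0.0537]
ee_rot: [-3.141, -0.0, -1.249]
force: [0.4, -0.0, 0.7]
width: 0.0878
```

Emit:
play_rows --pt "0 0 0 0 0 0 0.45" --pt "0 0 0 0 0 0 0.35" --pt "0 0 0 0 0 0 0.2" --pt "0 0 0 0 0 0 0" --pt "0 0 0 0 0 0 0" --pt "0 0 0 0 0 0 0" --grip_force 50

```text
t: 5.45
eef_pos: [0.572, -0.1399, 0.0544]
ee_rot: [-3.14, -0.001, -1.249]
force: [0.1, 0.2, 0.4]
width: 0.033
```

Emit:
play_rows --pt "0 0 0 0 0 0 0" --pt "0 0 0 0 0 0 0" --pt "0 0 0 0 0 0 0"

```text
t: 5.82
eef_pos: [0.5721, -0.1399, 0.0545]
ee_rot: [-3.14, -0.001, -1.249]
force: [0.1, 0.1, -0.2]
width: 0.0228
```

Emit:
play_rows --pt "0 0 0 0 0 -0.0 0" --pt "0 0 0 0 0 0.01 0" --pt "0 0 0 0 0 0.02 0" --pt "0 0 0 0 0 0.03 0" --pt "0 0 0 0 0 0.03 0" --pt "0 0 0 0 0 0.01 0" --pt "0 0 0 0 0 0 0"

```text
t: 6.7
eef_pos: [0.5705, -0.1399, 0.1584]
ee_rot: [-3.141, 0.0, -1.249]
force: [-0.5, 0.7, -1.6]
width: 0.0227
```

```bash
python3 -c "
from h import *
corr(.5175,.1835,.16)
print(get_state()['width'])
p,d=grab_frame('side');cv2.imwrite('pics/s3.png',cv2.resize(p[150:350,230:470],(720,600),interpolation=2))"
```

```text
6.7 pos [ 0.5705 -0.1399  0.1584] rot [-3.1413e+00  3.0000e-04 -1.2493e+00] turn [-0.0004  0.0001  0.0003] shift [-0.053   0.3234  0.0016] F [-0.48  0.71 -1.6 ] qd 0.006
0.022718840224218613
```

View pics/s3.png

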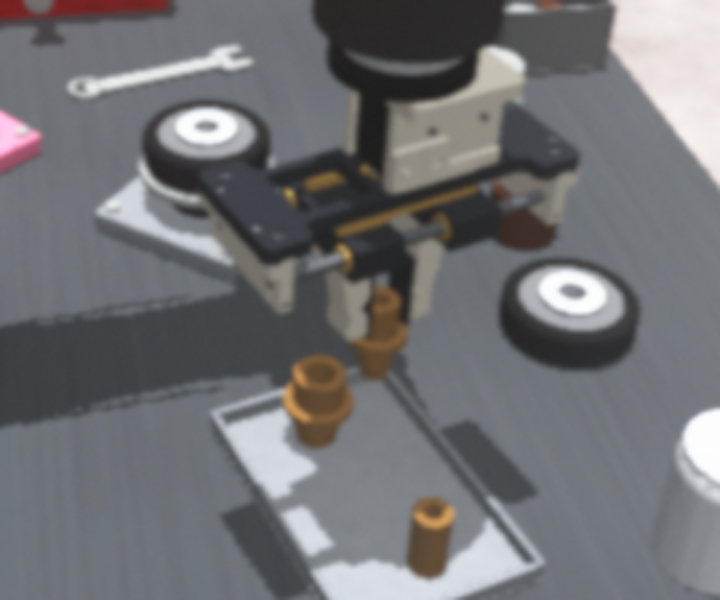

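The crop shows the right bushing lifted upright at (380,335). The big bushing at (318,400) and the spacer at (430,540) are still standing in the tray. I'll carry it to the hub.

Emit:
play_rows --pt "0 0 0 -0.005 0.03 0.005 0" --pt "0 0 0 -0.008 0.045 0 0" --pt "0 0 0 -0.008 0.05 0 0" --pt "0 0 0 -0.008 0.05 0 0" --pt "0 0 0 -0.008 0.05 0 0" --pt "0 0 0 -0.007 0.04 0 0" --pt "0 0 0 -0.005 0.02 0 0" --pt "0 0 0 0 0.01 0 0" --pt "0 0 0 0 0 0 0"

```text
t: 7.88
eef_pos: [0.5132, 0.1614, 0.1509]
ee_rot: [3.123, -0.0, -1.252]
force: [0.4, -0.9, -0.5]
width: 0.0227
```

```bash
python3 -c "
from h import *
corr(.5175,.1835,.16)"
```

```text
7.875 pos [0.5132 0.1614 0.1509] rot [ 3.1226e+00 -2.0000e-04 -1.2523e+00] turn [ 0.0062 -0.0179  0.0033] shift [0.0043 0.0221 0.0091] F [ 0.44 -0.94 -0.51] qd 0.014
```

Emit:
play_rows --pt "0.003 -0.009 0.002 0.002 0.011 0.004 0" --pt "0.003 -0.008 0.001 0.002 0.01 0.003 0" --pt "0 0 0 0 0 0 0" --pt "0 0 0 0 0 0 0"

```text
t: 8.38
eef_pos: [0.518, 0.1818, 0.158]
ee_rot: [3.141, -0.0, -1.252]
force: [-0.2, 0.0, -1.2]
width: 0.0228
```

```bash
python3 -c "
from h import *
corr(.5175,.1835,.16)"
```

```text
8.375 pos [0.518  0.1818 0.158 ] rot [ 3.1413e+00 -1.0000e-04 -1.2518e+00] turn [ 0.0002 -0.0002  0.0028] shift [-0.0005  0.0017  0.002 ] F [-0.18  0.05 -1.2 ] qd 0.003
```

```bash
python3 -c "
from h import *
for n,(x,y) in {'side':(298,185),'top':(225,245)}.items():
    p,d=grab_frame(n);cv2.imwrite(f'pics/{n}4.png',p);np.save(f'pics/{n}4.npy',d)
    cv2.imwrite(f'pics/{n}4c.png',cv2.resize(p[y-60:y+60,x-60:x+60],(600,600),interpolation=2))
a=[cv2.imread(f'pics/{n}4c.png') for n in('side','top')]
cv2.imwrite('pics/v4.png',cv2.resize(np.hstack(a),(800,400)))"
```

```text
(no output)
```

View pics/v4.png

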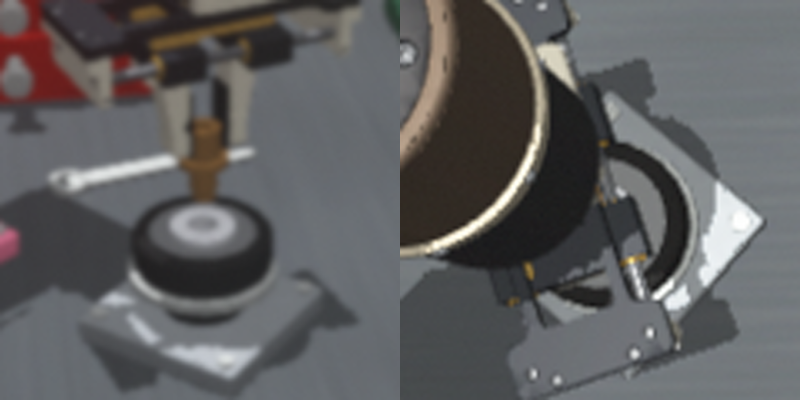

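```bash
python3 - <<'E'
from h import *
def blob(p,c,r=30,f=6,hue=25,sat=100):
    x0,y0=c[0]-r,c[1]-r
    q=cv2.resize(p[y0:y0+2*r,x0:x0+2*r],None,fx=f,fy=f,interpolation=cv2.INTER_CUBIC);H=cv2.cvtColor(q,cv2.COLOR_BGR2HSV)
    m=((H[...,0]<hue)&(H[...,1]>sat)).astype(np.uint8)
    n,l,s,ce=cv2.connectedComponentsWithStats(m);i=min(range(1,n),key=lambda i:np.hypot(*(ce[i]-r*f))+(1e3 if s[i,4]<200 else 0))
    return (l==i).astype(np.uint8),x0,y0,f
p=cv2.imread("pics/top0.png")
for sat in(80,100,120):
    m,x0,y0,f=blob(p,(384,224),sat=sat)
    c=max(cv2.findContours(m,0,cv2.CHAIN_APPROX_NONE)[0],key=cv2.contourArea);e=cv2.fitEllipse(cv2.convexHull(c))
    u,v=(e[0][0]+.5)/f-.5+x0,(e[0][1]+.5)/f-.5+y0
    b=onz("top",u,v,.036);print("top ring",u,v,np.array(e[1])/f,b, "disp to hub",onz("top",224.24,251.11,.0865)-b)
# side now: column of bushing per row
p=cv2.imread("pics/side4.png")
m,x0,y0,f=blob(p,(299,172),r=24)
rows=np.where(m.any(1))[0]
for r in rows[::4]:
    xs=np.where(m[r])[0];print("row %.1f c %.2f w %.1f"%((r+.5)/f-.5+y0,((xs.min()+xs.max())/2+.5)/f-.5+x0,(np.ptp(xs)+1)/f),end=" | ")
c=camera_params("side");K=c["camera_matrix"];E=c["extrinsics"]
def pr(P):
    q=E[:3,:3]@P+E[:3,3];return K[0,0]*q[0]/-q[2]+K[0,2],-K[1,1]*q[1]/-q[2]+K[1,2]
t=get_state()["eef_pos"]
print();
for h in(0,.031,.056):print("pred",h,pr(t+[0,0,h-.0505]))
print("hub px 298.29 191.76; pred hub(.5175,.1835,.086)",pr(np.array([.5175,.1835,.086])))
p4=cv2.imread("pics/side4.png");x0,y0,f=268,162,4
g=cv2.resize(p4[y0:y0+60,x0:x0+60],None,fx=f,fy=f,interpolation=2)
E
```

```text
top ring 384.1615804036458 224.22491200764975 [16.8837382  17.18215815] [ 0.57467187 -0.1383236   0.036     ] disp to hub [-0.0550005   0.32167338  0.0505    ]
top ring 384.1375147501628 224.24483489990234 [16.38857142 16.73037338] [ 0.57463095 -0.13827194  0.036     ] disp to hub [-0.05495957  0.32162173  0.0505    ]
top ring 384.3080596923828 223.6126480102539 [14.27803167 16.14357122] [ 0.57595235 -0.13867753  0.036     ] disp to hub [-0.05628097  0.32202731  0.0505    ]
row 160.2 c 302.17 w 0.3 | row 160.9 c 299.83 w 7.3 | row 161.6 c 299.83 w 8.3 | row 162.2 c 299.92 w 8.5 | row 162.9 c 299.83 w 8.7 | row 163.6 c 299.83 w 8.7 | row 164.2 c 299.75 w 8.5 | row 164.9 c 299.83 w 8.0 | row 165.6 c 299.83 w 7.7 | row 166.2 c 299.83 w 7.7 | row 166.9 c 299.83 w 7.7 | row 167.6 c 300.00 w 7.7 | row 168.2 c 300.08 w 7.8 | row 168.9 c 300.33 w 8.3 | row 169.6 c 300.50 w 8.7 | row 170.2 c 300.58 w 8.8 | row 170.9 c 300.42 w 8.8 | row 171.6 c 300.25 w 9.5 | row 172.2 c 299.50 w 11.0 | row 172.9 c 298.92 w 12.5 | row 173.6 c 298.67 w 12.7 | row 174.2 c 298.50 w 12.0 | row 174.9 c 298.42 w 10.5 | row 175.6 c 298.50 w 8.7 | row 176.2 c 298.50 w 7.0 | row 176.9 c 298.58 w 6.5 | row 177.6 c 298.67 w 6.0 | row 178.2 c 298.67 w 6.0 | row 178.9 c 298.67 w 6.0 | row 179.6 c 298.67 w 6.0 | row 180.2 c 298.67 w 5.7 | row 180.9 c 298.67 w 5.3 | row 181.6 c 298.58 w 5.2 | row 182.2 c 298.67 w 5.0 | row 182.9 c 298.67 w 5.0 | row 183.6 c 298.75 w 4.8 | row 184.2 c 298.83 w 2.0 | 
pred 0 (np.float64(299.492442397443), np.float64(183.79433844689393))
pred 0.031 (np.float64(299.4704905392331), np.float64(171.9457142926518))
pred 0.056 (np.float64(299.45220268927534), np.float64(162.0747567333466))
hub px 298.29 191.76; pred hub(.5175,.1835,.086) (np.float64(299.20014685120304), np.float64(191.3805580616733))
```

Emit:
play_rows --pt "0 0 0.002 -0.001 0 -0.007 0" --pt "0 0 0 0 0 -0.006 0" --pt "0 0 0 0 0 0 0"

```text
t: 8.85
eef_pos: [0.5166, 0.1811, 0.1437]
ee_rot: [3.141, -0.0, -1.25]
force: [0.1, 0.2, -0.9]
width: 0.0228
```

```bash
python3 -c "
from h import *
corr(.517,.182,.1405)
p,d=grab_frame('side');cv2.imwrite('pics/s5f.png',p)
cv2.imwrite('pics/s5.png',cv2.resize(p[155:215,260:340],(800,600),interpolation=2))"
```

```text
8.85 pos [0.5166 0.1811 0.1437] rot [ 3.1405e+00 -2.0000e-04 -1.2503e+00] turn [ 0.0006 -0.001   0.0013] shift [ 0.0004  0.0009 -0.0032] F [ 0.05  0.19 -0.94] qd 0.003
```

View pics/s5.png

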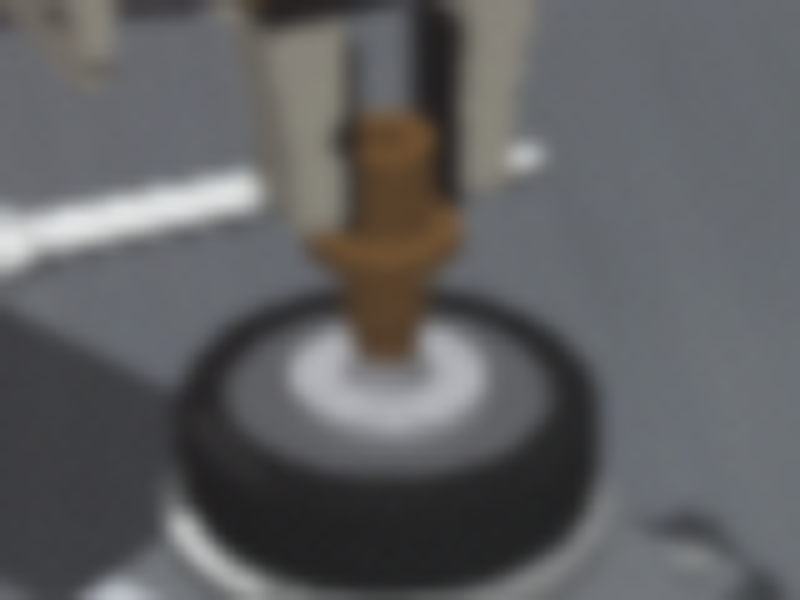

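The crop shows the foot at (387,360), over the bore at about (388,372), so the columns line up. I'll start lowering in small steps and watch the force.

Emit:
play_rows --pt "0 -0.001 0.001 0.0005 0.001 -0.003 0" --pt "0 0 0 0 0 -0.003 0" --pt "0 0 0 0 0 -0.002 0" --pt "0 0 0 0 0 0 0"

```text
t: 9.4
eef_pos: [0.5174, 0.1824, 0.1355]
ee_rot: [-3.141, -0.001, -1.249]
force: [0.9, -0.4, -1.0]
width: 0.0225
```

```bash
python3 -c "
from h import *
corr(.517,.182,.13)"
```

```text
9.4 pos [0.5174 0.1824 0.1355] rot [-3.1411e+00 -5.0000e-04 -1.2490e+00] turn [0.0003 0.0006 0.    ] shift [-0.0004 -0.0004 -0.0055] F [ 0.93 -0.38 -0.96] qd 0.003
```

Emit:
play_rows --pt "0 0 0 0 0 -0.002 0" --pt "0 0 0 0 0 -0.002 0" --pt "0 0 0 0 0 0 0"

```text
t: 9.78
eef_pos: [0.5175, 0.1825, 0.1314]
ee_rot: [-3.141, -0.0, -1.249]
force: [0.6, -0.9, -2.3]
width: 0.0226
```

```bash
python3 -c "
from h import *
corr(.517,.182,.13)
p,d=grab_frame('side');cv2.imwrite('pics/s6f.png',p)
cv2.imwrite('pics/s6.png',cv2.resize(p[155:215,260:340],(800,600),interpolation=2))"
```

```text
9.775 pos [0.5175 0.1825 0.1314] rot [-3.1408e+00 -4.0000e-04 -1.2491e+00] turn [0.0002 0.0009 0.0001] shift [-0.0005 -0.0005 -0.0014] F [ 0.62 -0.89 -2.27] qd 0.002
```

View pics/s6.png

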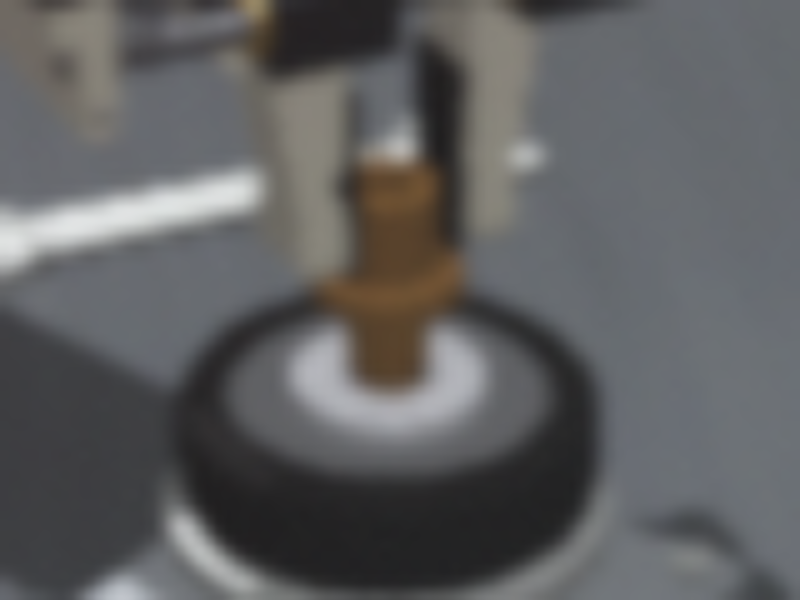

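The foot is now about 5 mm below the hub face with no contact force, and the visible edge at (390,388) matches the bore lip, so it's in. I'll keep going.

Emit:
play_rows --pt "0 0 0 -0.0003 -0.0003 -0.002 0" --pt "0 0 0 0 0 -0.002 0" --pt "0 0 0 0 0 0 0"

```text
t: 10.2
eef_pos: [0.5172, 0.1822, 0.1273]
ee_rot: [-3.141, -0.0, -1.249]
force: [-0.1, -0.4, -1.5]
width: 0.0229
```

```bash
python3 -c "
from h import *
corr(.517,.182,.13)"
```

```text
10.2 pos [0.5172 0.1822 0.1273] rot [-3.1405e+00 -3.0000e-04 -1.2491e+00] turn [-0.      0.0011  0.0001] shift [-0.0002 -0.0002  0.0027] F [-0.06 -0.42 -1.47] qd 0.003
```

Emit:
play_rows --pt "0 0.001 0 0 0 -0.002 0" --pt "0 0 0 0 0 -0.001 0" --pt "0 0 0 0 0 0 0"

```text
t: 10.58
eef_pos: [0.5172, 0.1822, 0.124]
ee_rot: [-3.142, -0.0, -1.249]
force: [0.5, -0.1, -1.0]
width: 0.023
```

Emit:
play_rows --pt "0 0 0 0 0 -0.002 0" --pt "0 0 0 0 0 0 0"

```text
t: 10.82
eef_pos: [0.5173, 0.1822, 0.1219]
ee_rot: [-3.142, -0.0, -1.249]
force: [0.2, -0.3, -1.6]
width: 0.0227
```

Emit:
play_rows --pt "0 0 0 0 0 -0.002 0" --pt "0 0 0 0 0 0 0"

```text
t: 11.08
eef_pos: [0.5173, 0.1822, 0.1198]
ee_rot: [-3.141, -0.0, -1.249]
force: [-0.5, 0.0, -0.8]
width: 0.0231
```

Emit:
play_rows --pt "0 0 0 0 0 -0.002 0" --pt "0 0 0 0 0 0 0"

```text
t: 11.32
eef_pos: [0.5172, 0.1822, 0.1176]
ee_rot: [-3.142, -0.0, -1.249]
force: [0.4, 0.2, -1.8]
width: 0.0229
```

Emit:
play_rows --pt "0 0 0 0 0 -0.002 0" --pt "0 0 0 0 0 0 0"

```text
t: 11.58
eef_pos: [0.5173, 0.1822, 0.1155]
ee_rot: [-3.141, -0.0, -1.249]
force: [0.4, -0.3, -1.4]
width: 0.0227
```

Emit:
play_rows --pt "0 0 0 0 0 -0.002 0" --pt "0 0 0 0 0 0 0"

```text
t: 11.82
eef_pos: [0.5173, 0.1822, 0.1134]
ee_rot: [-3.142, -0.0, -1.249]
force: [-0.8, -0.1, -1.8]
width: 0.0228
```

```bash
python3 -c "
from h import *
corr(.517,.182,.13)
p,d=grab_frame('side');cv2.imwrite('pics/s7f.png',p)
cv2.imwrite('pics/s7.png',cv2.resize(p[155:215,260:340],(800,600),interpolation=2))"
```

```text
11.825 pos [0.5173 0.1822 0.1134] rot [-3.1416e+00 -1.0000e-04 -1.2490e+00] turn [0.0001 0.0001 0.    ] shift [-0.0003 -0.0002  0.0166] F [-0.76 -0.12 -1.76] qd 0.004
```

View pics/s7.png

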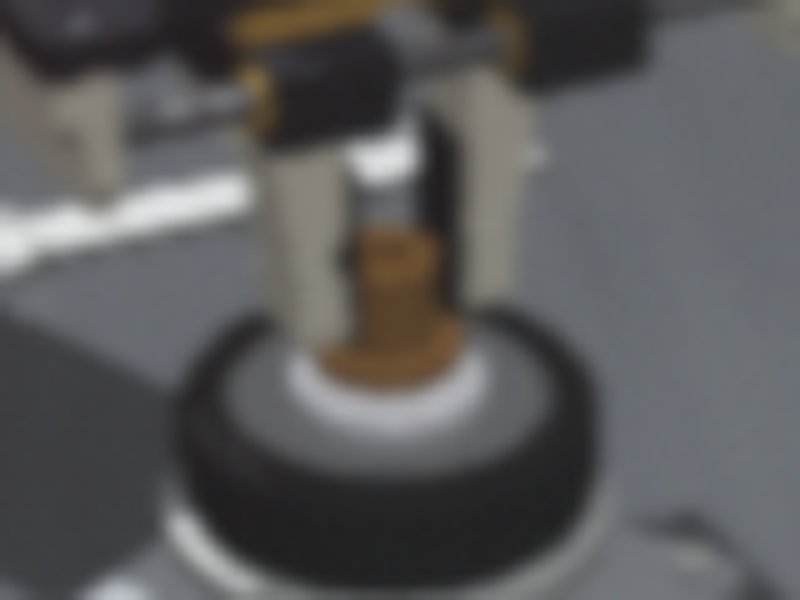

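Emit:
play_rows --pt "0 0 0 0 0 -0.002 0"

```text
t: 12.0
eef_pos: [0.5175, 0.1822, 0.1116]
ee_rot: [-3.141, -0.0, -1.249]
force: [-0.2, -0.6, 0.9]
width: 0.0222
```

Emit:
play_rows --pt "0 0 0 0 0 -0.002 0"

```text
t: 12.12
eef_pos: [0.5175, 0.1822, 0.1097]
ee_rot: [-3.141, -0.0, -1.249]
force: [-0.9, -1.1, 1.9]
width: 0.0228
```

```bash
python3 -c "
from h import *
corr(.517,.182,.13)"
```

```text
12.125 pos [0.5175 0.1822 0.1097] rot [-3.1410e+00 -2.0000e-04 -1.2488e+00] turn [-0.      0.0006 -0.0002] shift [-0.0005 -0.0002  0.0203] F [-0.9  -1.13  1.94] qd 0.035
```

Emit:
play_rows --pt "0 0 0 0 0 -0.002 0"

```text
t: 12.25
eef_pos: [0.5174, 0.1821, 0.1077]
ee_rot: [-3.141, -0.0, -1.249]
force: [-0.6, 0.1, 2.1]
width: 0.0226
```

Emit:
play_rows --pt "0 0 0 0 0 -0.002 0"

```text
t: 12.38
eef_pos: [0.5174, 0.1821, 0.1057]
ee_rot: [-3.141, -0.0, -1.249]
force: [-1.1, 0.3, 2.4]
width: 0.0226
```

```bash
python3 -c "
from h import *
corr(.517,.182,.13)
p,d=grab_frame('side');cv2.imwrite('pics/s8f.png',p)
cv2.imwrite('pics/s8.png',cv2.resize(p[155:215,260:340],(800,600),interpolation=2))"
```

```text
12.375 pos [0.5174 0.1821 0.1057] rot [-3.1411e+00 -3.0000e-04 -1.2488e+00] turn [ 0.0001  0.0006 -0.0002] shift [-0.0004 -0.0001  0.0243] F [-1.1   0.33  2.37] qd 0.036
```

View pics/s8.png

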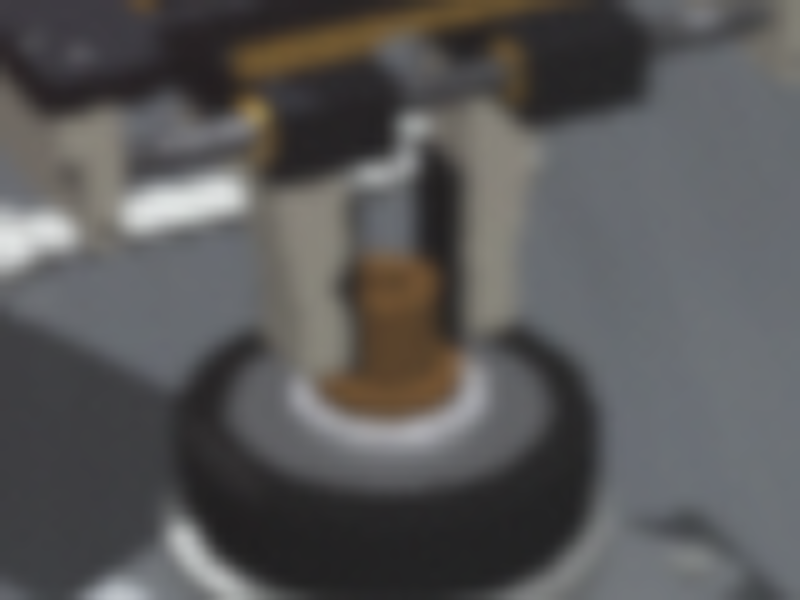

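The wheel is now sinking: the hub rim's bottom edge went from about row 437 to row 445 at a push of about 4 N. I'll continue steadily.

Emit:
play_rows --pt "0 0 0 0 0 -0.002 0" --pt "0 0 0 0 0 -0.002 0"

```text
t: 12.68
eef_pos: [0.5174, 0.1821, 0.1013]
ee_rot: [-3.141, -0.0, -1.249]
force: [-0.5, -1.3, 2.5]
width: 0.023
```

Emit:
play_rows --pt "0 0 0 0 0 -0.002 0"

```text
t: 12.8
eef_pos: [0.5174, 0.1821, 0.0992]
ee_rot: [-3.141, -0.0, -1.249]
force: [-1.6, -1.0, 1.4]
width: 0.0229
```

Emit:
play_rows --pt "0 0 0 0 0 -0.002 0"

```text
t: 12.92
eef_pos: [0.5174, 0.1821, 0.0971]
ee_rot: [-3.141, -0.0, -1.249]
force: [-1.2, -1.0, 1.7]
width: 0.0228
```

Emit:
play_rows --pt "0 0 0 0 0 -0.0015 0"

```text
t: 13.05
eef_pos: [0.5176, 0.1821, 0.0958]
ee_rot: [-3.141, -0.001, -1.248]
force: [-3.4, -1.3, 11.7]
width: 0.023
```

Emit:
play_rows --pt "0 0 0 0 0 -0.0015 0"

```text
t: 13.18
eef_pos: [0.5178, 0.1821, 0.0953]
ee_rot: [-3.14, -0.001, -1.248]
force: [-6.4, -1.6, 17.7]
width: 0.0227
```

Emit:
play_rows --pt "0 0 0 0 0 -0.0015 0"

```text
t: 13.3
eef_pos: [0.5179, 0.182, 0.0952]
ee_rot: [-3.14, -0.001, -1.247]
force: [-7.2, -1.2, 19.5]
width: 0.0225
```

```bash
python3 -c "
from h import *
corr(.517,.182,.13)
p,d=grab_frame('side');cv2.imwrite('pics/s9f.png',p)
cv2.imwrite('pics/s9.png',cv2.resize(p[155:215,260:340],(800,600),interpolation=2))"
```

```text
13.3 pos [0.5179 0.182  0.0952] rot [-3.1399e+00 -1.3000e-03 -1.2473e+00] turn [ 0.0007  0.002  -0.0017] shift [-0.0009 -0.      0.0348] F [-7.19 -1.17 19.52] qd 0.009
```

View pics/s9.png

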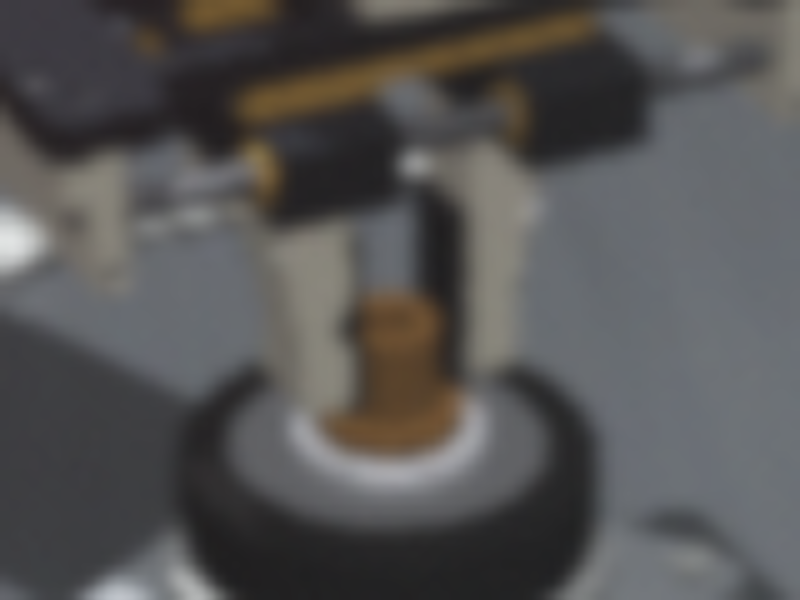

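Emit:
play_rows --pt "0 0 0 -0.0004 0 -0.0016 0"

```text
t: 13.48
eef_pos: [0.5178, 0.1821, 0.0953]
ee_rot: [-3.139, -0.002, -1.247]
force: [-7.2, -1.9, 18.7]
width: 0.0231
```

Emit:
play_rows --pt "0 0 0 -0.0004 0 -0.0016 0"

```text
t: 13.6
eef_pos: [0.5177, 0.1821, 0.0953]
ee_rot: [-3.138, -0.002, -1.246]
force: [-6.2, -1.8, 17.3]
width: 0.0228
```

```bash
python3 -c "
from h import *
corr(.517,.182,.13)
p0=cv2.imread('pics/s7f.png').astype(int);p8=cv2.imread('pics/s8f.png').astype(int)
p,d=grab_frame('side');cv2.imwrite('pics/s10f.png',p)
for q in(p0,p8,p.astype(int)):
  print([tuple(int(k) for k in q[r,297:301].mean(0)) for r in range(190,208)])
corr(.517,.182,.13)"
```

```text
13.6 pos [0.5177 0.1821 0.0953] rot [-3.1376e+00 -1.7000e-03 -1.2459e+00] turn [ 0.0004  0.0044 -0.0031] shift [-0.0007 -0.0001  0.0347] F [-6.2  -1.82 17.29] qd 0.015
[(47, 72, 97), (50, 78, 106), (52, 79, 104), (74, 90, 108), (122, 127, 135), (165, 162, 163), (177, 171, 171), (166, 160, 159), (142, 137, 136), (119, 115, 114), (104, 101, 100), (91, 88, 87), (69, 68, 67), (49, 48, 48), (41, 39, 40), (39, 38, 38), (37, 36, 37), (35, 35, 35)]
[(44, 66, 87), (44, 66, 87), (44, 66, 89), (47, 72, 97), (50, 78, 105), (55, 79, 103), (83, 97, 113), (136, 139, 145), (164, 161, 162), (150, 145, 145), (127, 123, 121), (110, 106, 106), (100, 97, 96), (86, 83, 83), (60, 59, 59), (43, 41, 42), (39, 38, 39), (38, 37, 38)]
[(45, 68, 92), (44, 66, 87), (43, 65, 86), (43, 65, 87), (44, 65, 87), (44, 66, 88), (45, 69, 93), (48, 76, 103), (50, 78, 106), (58, 79, 101), (98, 106, 118), (151, 149, 152), (169, 165, 164), (149, 145, 143), (121, 118, 116), (106, 102, 101), (94, 91, 91), (76, 74, 74)]
13.65 pos [0.5177 0.1822 0.0953] rot [-3.1375e+00 -1.7000e-03 -1.2458e+00] turn [ 0.0003  0.0044 -0.0032] shift [-0.0007 -0.0002  0.0347] F [-6.23 -1.21 16.68] qd 0.003
```

```bash
python3 - <<'E'
from h import *
for n in("side0","s5f","s6f","s7f","s8f","s9f","s10f"):
    q=cv2.imread(f"pics/{n}.png").astype(float)
    col=q[:,295:302].mean(1)
    b=col[:,0]
    def cross(r0,r1,th,up):
        for r in range(r0,r1):
            a,c=b[r],b[r+1]
            if (a<th<=c) if up else (a>th>=c): return r+(th-a)/(c-a)
    hb=cross(195,210,140,False); tb=cross(int(hb or 198),215,70,False)
    nb=cross(185,210,100,True)
    # hub left/right: row extents of white at widest ; plate rim
    side=q[:,[275,276,277,278,318,319,320,321]].mean(1)[:,0]
    print(n,"hub bottom",hb,"grey disc bottom",tb,"ring bottom",nb)
c=camera_params("side");K=c["camera_matrix"];E=c["extrinsics"]
def pr(P):
    q=E[:3,:3]@P+E[:3,3];return round(-K[1,1]*q[1]/-q[2]+K[1,2],2)
v=-E[2,:3];h=-(np.array([E[2,0],E[2,1]]));d=np.array([.5175,.1835,.086])
o=-E[:3,:3].T@E[:3,3];f=(o-d)[:2];f/=np.linalg.norm(f);f=np.r_[f,0]
print("cam dir",f)
for nm,r,z in(("boss top front",.023,.086),("boss low front",.023,.082),("ring18 flush",.018,.086),("ring18 at +2mm",.018,.088),("ring18 at +4",.018,.09)):
    for s in(0,-.0149): print(nm,s,pr(np.r_[d[:2],z+s]+f*r),end="  ")
print("centre",pr(d))
E
```

```text
side0 hub bottom 201.29482071713147 grey disc bottom 203.26119402985074 ring bottom None
s5f hub bottom 197.94444444444446 grey disc bottom 201.97333333333333 ring bottom 190.6878612716763
s6f hub bottom 197.9329268292683 grey disc bottom 201.99324324324326 ring bottom 193.11076923076922
s7f hub bottom 197.9506172839506 grey disc bottom 201.97333333333333 ring bottom 193.43148688046648
s8f hub bottom 199.359756097561 grey disc bottom 203.5819209039548 ring bottom 196.2049861495845
s9f hub bottom 203.27118644067798 grey disc bottom 207.2530864197531 ring bottom 199.9399293286219
s10f hub bottom 203.22033898305085 grey disc bottom 207.24223602484471 ring bottom 199.91275167785236
cam dir [-0.14100051 -0.99000952  0.        ]
boss top front 0 196.64  boss top front -0.0149 202.1  boss low front 0 198.12  boss low front -0.0149 203.55  ring18 flush 0 195.48  ring18 flush -0.0149 200.93  ring18 at +2mm 0 194.74  ring18 at +2mm -0.0149 200.2  ring18 at +4 0 194.0  ring18 at +4 -0.0149 199.48  centre 191.38
```

Emit:
play_rows --pt "0 0.002 -0.001 -0.0003 0 -0.0005 0" --pt "0 0.001 0 0 0 0 0" --pt "0 0 0 0 0 0 0"

```text
t: 14.02
eef_pos: [0.5174, 0.1821, 0.0965]
ee_rot: [-3.139, -0.001, -1.246]
force: [-1.5, -0.3, 1.8]
width: 0.0225
```

```bash
python3 -c "
from h import *
corr(.517,.182,.13)"
```

```text
14.025 pos [0.5174 0.1821 0.0965] rot [-3.1392e+00 -7.0000e-04 -1.2464e+00] turn [-0.0001  0.0025 -0.0026] shift [-0.0004 -0.0001  0.0335] F [-1.46 -0.33  1.8 ] qd 0.004
```

Emit:
play_rows --pt "0 0 0 0 0 0 0.35" --pt "0 0 0 0 0 0 0.5" --pt "0 0 0 0 0 0 0.5" --pt "0 0 0 0 0 0 0.5"

```text
t: 14.52
eef_pos: [0.5179, 0.1826, 0.0958]
ee_rot: [-3.139, -0.0, -1.246]
force: [0.1, -0.5, 0.2]
width: 0.0433
```

Emit:
play_rows --pt "0 0 0 0 0 0.01 0.6" --pt "0 0 0 0 0 0.02 0.6" --pt "0 0 0 0 0 0.03 0.6" --pt "0 0 0 0 0 0.03 0.6" --pt "0 0 0 0 -0.03 0.02 0.6" --pt "0 0 0 0 -0.05 0 0.6" --pt "0 0 0 0 -0.05 0 0.6" --pt "0 0 0 0 -0.05 0 0.6" --pt "0 0 0 0 -0.04 0 0.6" --pt "0 0 0 0 -0.02 0 0.6"

```text
t: 15.78
eef_pos: [0.5184, -0.0628, 0.2172]
ee_rot: [-3.13, -0.002, -1.241]
force: [-0.8, 0.3, -0.4]
width: 0.0525
```

```bash
python3 - <<'E'
from h import *
corr()
for n in("side","top"):
    p,d=grab_frame(n);cv2.imwrite(f"pics/{n}11.png",p);np.save(f"pics/{n}11.npy",d)
    x,y=(298,193) if n=="side" else (225,251)
    cv2.imwrite(f"pics/{n}11c.png",cv2.resize(p[y-40:y+40,x-40:x+40],(400,400),interpolation=2))
cv2.imwrite("pics/v11.png",np.hstack([cv2.imread(f"pics/{n}11c.png") for n in("side","top")]))
E
```

```text
15.775 pos [ 0.5184 -0.0628  0.2172] rot [-3.1302e+00 -1.6000e-03 -1.2415e+00] turn [-0.0022  0.0113 -0.0075] shift [0. 0. 0.] F [-0.83  0.31 -0.37] qd 0.329
```

View pics/v11.png

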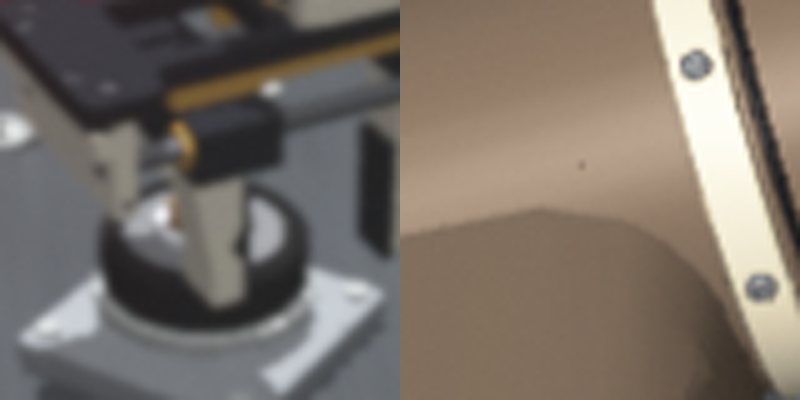

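Emit:
play_rows --pt "0 0.01 0 0 0.04 0.005 0.6" --pt "0 0 0 0 0.055 0.005 0.6" --pt "0 0 0 0 0.055 0.005 0.6" --pt "0 0 0 0 0.055 0.005 0.6" --pt "0 0 0 -0.01 0.055 0.005 0.6" --pt "0 0 0.02 -0.02 0.055 0.005 0.6" --pt "0 0 0.03 -0.025 0.055 0 0.6" --pt "0 0 0.05 -0.03 0.05 0 0.6" --pt "0 0 0.05 -0.035 0.05 0 0.6" --pt "0 0 0.05 -0.035 0.05 0 0.6" --pt "0 0 0.05 -0.035 0.04 0 0.6" --pt "0 0 0 -0.02 0.02 0 0.6"

```text
t: 17.38
eef_pos: [0.2973, 0.5378, 0.2549]
ee_rot: [-3.132, 0.005, -0.984]
force: [0.1, 0.2, 0.4]
width: 0.0525
```

```bash
python3 - <<'E'
from h import *
corr()
for n in("side","top"):
    p,d=grab_frame(n);cv2.imwrite(f"pics/{n}12.png",p);np.save(f"pics/{n}12.npy",d)
    x,y=(298,193) if n=="side" else (225,251)
    cv2.imwrite(f"pics/{n}12c.png",cv2.resize(p[y-30:y+30,x-30:x+30],(400,400),interpolation=2))
cv2.imwrite("pics/v12.png",np.hstack([cv2.imread(f"pics/{n}12c.png") for n in("side","top")]))
E
```

```text
17.375 pos [0.2973 0.5378 0.2549] rot [-3.1322  0.0046 -0.9839] turn [-0.0083  0.0064 -0.2651] shift [0. 0. 0.] F [0.11 0.18 0.42] qd 0.349
```

View pics/v12.png

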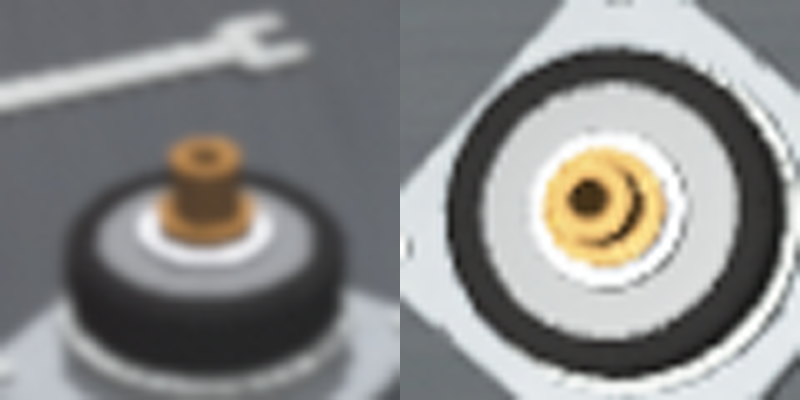

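Both views show the bushing upright, with the shoulder ring at about (205,225) in the side crop sitting on the hub. I'll check the heights numerically.

```bash
python3 - <<'E'
from h import *
for n,(x,y) in(("side",(298,193)),("top",(225,251))):
  for k in("0","12"):
    p=cv2.imread(f"pics/{n}{k}.png");d=np.load(f"pics/{n}{k}.npy");C=cloud(n,d);s=np.s_[y-30:y+30,x-30:x+30]
    P=C[s].reshape(-1,3);q=p[s].reshape(-1,3).astype(int);ok=d[s].ravel()>0
    w=ok&(q.min(1)>235)&(P[:,2]>.05);br=ok&(q[:,2]-q[:,0]>50)&(P[:,2]>.05);gr=ok&(q.min(1)>140)&(q.max(1)<225)&(np.hypot(P[:,0]-.518,P[:,1]-.183)<.037)&(np.hypot(P[:,0]-.518,P[:,1]-.183)>.027)
    print(n,k,"white z",np.percentile(P[w,2],[25,50,75]).round(4),w.sum(),"grey",np.median(P[gr,2]).round(4),gr.sum())
    if br.sum()>20:
        z=P[br,2];h,b=np.histogram(z,np.arange(.06,.115,.002));print(dict(zip((b[:-1]*1000).round().astype(int),h)))
        print("nose top",np.median(z[z>np.percentile(z,97)-.006]),"ring", np.median(z[(z<np.percentile(z,97)-.015)]))
E
```

```text
side 0 white z [0.0863 0.087  0.0876] 89 grey 0.081 142
side 12 white z [0.0736 0.0737 0.074 ] 3 grey 0.068 128
{np.int64(60): np.int64(0), np.int64(62): np.int64(0), np.int64(64): np.int64(0), np.int64(66): np.int64(0), np.int64(68): np.int64(0), np.int64(70): np.int64(0), np.int64(72): np.int64(0), np.int64(74): np.int64(0), np.int64(76): np.int64(0), np.int64(78): np.int64(25), np.int64(80): np.int64(18), np.int64(82): np.int64(7), np.int64(84): np.int64(3), np.int64(86): np.int64(2), np.int64(88): np.int64(0), np.int64(90): np.int64(0), np.int64(92): np.int64(0), np.int64(94): np.int64(3), np.int64(96): np.int64(2), np.int64(98): np.int64(5), np.int64(100): np.int64(22), np.int64(102): np.int64(16), np.int64(104): np.int64(3), np.int64(106): np.int64(0), np.int64(108): np.int64(0), np.int64(110): np.int64(0), np.int64(112): np.int64(0)}
nose top 0.10170778457674196 ring 0.08057249213139914
top 0 white z [0.0581 0.0874 0.0889] 420 grey 0.0824 507
top 12 white z [0.074  0.0751 0.0765] 115 grey 0.0695 500
{np.int64(60): np.int64(1), np.int64(62): np.int64(1), np.int64(64): np.int64(0), np.int64(66): np.int64(1), np.int64(68): np.int64(0), np.int64(70): np.int64(0), np.int64(72): np.int64(1), np.int64(74): np.int64(2), np.int64(76): np.int64(3), np.int64(78): np.int64(21), np.int64(80): np.int64(43), np.int64(82): np.int64(38), np.int64(84): np.int64(12), np.int64(86): np.int64(0), np.int64(88): np.int64(1), np.int64(90): np.int64(4), np.int64(92): np.int64(2), np.int64(94): np.int64(1), np.int64(96): np.int64(1), np.int64(98): np.int64(4), np.int64(100): np.int64(24), np.int64(102): np.int64(43), np.int64(104): np.int64(29), np.int64(106): np.int64(1), np.int64(108): np.int64(0), np.int64(110): np.int64(0), np.int64(112): np.int64(0)}
nose top 0.1029799417946291 ring 0.0811614191520847
```

Emit:
play_rows --pt "0 0 0 0 0 0 0.6" --pt "0 0 0 0 0 0 0.6" --pt "0 0 0 0 0 0 0.6"

```text
t: 17.85
eef_pos: [0.297, 0.5375, 0.2554]
ee_rot: [-3.132, 0.005, -0.983]
force: [-0.1, -0.3, 0.2]
width: 0.0525
```

View pics/top12.png

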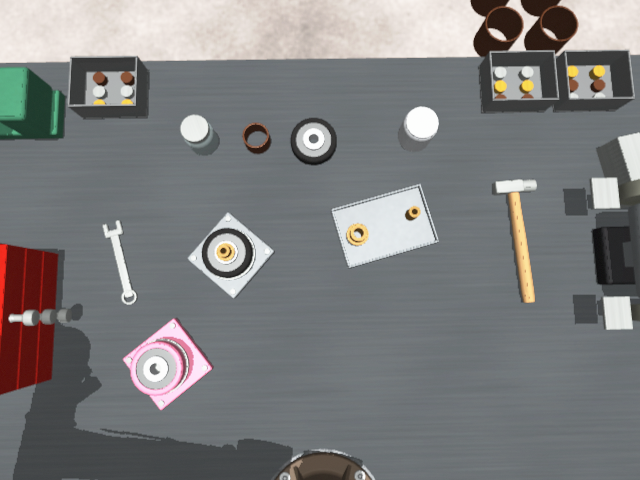

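The bushing sits in the hub at (226,251). The big bushing at (357,234), the spacer at (414,212) and everything else are where they started, and the arm is clear. I'll hand it in.

```bash
python3 -c "
from station import *
print(job_done())"
```

```text
the job is handed in; nothing more can be done
None
```

I fitted the smaller shouldered bushing into the caster hub, pressed it until the shoulder was flush and seated it. I then let go, moved the arm clear and handed the job in at about 18 s.

- **Flush:** with the arm clear, the nose top measured 28.0 mm (side camera) and 27.9 mm (top camera) above the hub face; flush is 28 mm. The top of the shoulder ring was about 6 to 7 mm above the face, against a 6 mm thick ring.
- **Seating push:** the wrist read 17 to 19.5 N for about half a second, or about 19 to 21 N with the bushing's weight added. No reading came near 30 N. A sideways force of up to about 7 N showed during the push and was eased off before release.
- **Left in place:** in the last top view, everything else was where it started.

**What disagreed:**
- The two cameras differed by about 4 mm in x for the hub. I aligned by comparing bushing and hub within each view.
- I saw no separate 5 to 10 N sliding stage. The shoulder seemed to be down already when the wheel began to sink, at about 4 N.
- A rough edge measurement while the bushing was still gripped suggested a gap of up to 2 mm. The clear views after release did not confirm it.

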